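Load two flattened cans in the clamp tray and hold the clamp lever at its third click

TASK

Lay the red and the blue flattened can flat in the two bays of the green clamp tray, either can in either bay, each lying along its bay, and let go of them. Then push the red handle of the spring lever down with the fingertips, past the first two clicks to the third, so that the hold-downs slide over both cans; the lever springs back if released, so keep it pushed down there and finish while still holding it. Leave the block, tongs and jar where they are.

Things in the scene. Friction and masses are not known exactly. Their poses are not given: they have to be found in the camera images.
- can_red: flattened aluminium drink can with red band and red end dots, loose on the bench: 118 long (its x axis) x 58 wide x 16 mm thick, about 20 g. Its waist, within 17 mm of the middle along x, has flat parallel sides 52 mm apart (grip across y there). Origin: centre of the underside; z up. Turning it by half a turn makes no difference
- can_blue: the same flattened can with blue band and dots; same sizes and frame as can_red
- tray: fixed green clamp tray, plate 4 mm thick. Origin on the bench near the middle of the bays, z up; plate spans x -75 to 135, y -235 to 130 mm. Along +x a 46 mm high housing (x 83 to 135, y -123 to 123) holds the hold-down blades, which slide to -x, 5 mm clear over cans lying flat. The lever stands at the -y end and points to -x; its posts and click wheel (x 85 to 125, y -221 to -122) are 109 mm high
- bay_long (a point): centre of the floor of the bay whose long side runs along tray x, 4 mm above the bench. Inside 128 x 68 mm, black floor, yellow walls 4 mm thick rising 12 mm above the floor; the long walls are open over their middle 68 mm, so that fingers can go down beside the can
- bay_cross (a point): the same for the bay whose long side runs along tray y
- handle (a point): red round bar on the end of the spring lever, 24 mm diameter, 70 mm long along tray y; this point is its centre, 150 mm from the lever's axis, which runs along tray y, 90 mm above the bench, on the bar's +x side. Its centre is 139 mm above the bench at rest, 109, 80 and 50 mm at the three clicks, 41 mm at the hard stop; a straight push down stays within 9 mm of its arc
- lever (a joint): spring-return lever, rad: 0 at rest (up), grows as the red handle is pushed down; clicks at 0.20, 0.40 and 0.60 (the third), hard stop at 0.66. The push needed at the handle varies in bumps between about 2 and 10 N, some 7.5 N at the third click; released anywhere it springs back to 0
- block: bystander: wooden block 90 x 60 x 45 mm, loose
- tongs: bystander: steel tongs lying flat, about 215 mm long, 20 mm high, loose
- jar: bystander: amber glass jar, 80 mm diameter, 120 mm high, loose
There are look-alikes about, which are no part of the job. What is shaped like the can_red but white or yellow is not meant.

How it is judged:
By the outcome, as a careful person would: the job done as asked, in the order asked, and still so for the second after the job is handed in, while the arm keeps its last pose, push and grip.
It also fails if it takes over 72 s, if anything falls off the work surface, if the arm or the gripper's body presses on something with over 40 N, if the wrist force passes 120 N, or if a joint passes its speed limit or range.

ROBOT

A 7-joint arm with a two-finger parallel gripper is mounted at the origin on the work surface. World frame = base frame: x ahead of the robot, y to its left, z up, the work surface at z = 0. Lengths are in mm, angles in rad, forces in N, time in s.
With the tool pointing down it reaches from about 400 to 850 mm from the base axis. Payload 4.5 kg.
Tool frame: the origin (TCP) lies midway between the tips of the shut fingers; the grasp point (between the pads) lies 19 mm behind it; z points along the fingers, y is the direction in which the jaws open and shut (so a half turn about z gives the same grasp; the last joint's range is limited). The gripper opens to 88 mm and grips with 3 to 60 N. Pads are 18 mm wide; open, the fingers measure 123 mm over their backs; the gripper's body (75 mm by 187 mm) begins 45 mm behind the grasp point.
Start: joints at [-1.122, 0.689, -0.195, 1.565, 0.157, 0.902, -0.215], TCP at [251.864, 572.032, 209.943] pointing down, gripper open.
Joint ranges: [-3.01, 3.01], [-0.46, 2.08], [-1.47, 1.51], [0.13, 2.56], [-1, 4.14], [0.04, 2.09], [-2.66, 2.66]. Speed limits (rad/s): [2.57, 2.57, 3.14, 3.14, 3.14, 3.14, 3.14].

INTERFACE

Orientations are given as [roll, pitch, yaw] about the fixed x, y, z axes, in that order (R = Rz(yaw) Ry(pitch) Rx(roll)).
In Python, from bench import * gives the robot as it stands.
- The arm moves only by the tool drive_tool, never from a script. Its argument "deltas" is a list of rows, each a list of 2 entries, a list of its own where there are three numbers: the shift along the tool's x, y, z in cm, then the turn, a rotation vector about the tool's x, y, z in degrees. In form: [[[tx, ty, tz], [rx, ry, rz]], ...]. A call has 1 to 5 rows; each row is the pose to reach, as a shift and turn from the pose measured when the call began, along the tool's axes at that moment; what a row does not reach only later rows make up. A row lasts 1/8 s, in which the tool goes at most 62.5 mm and 10.7 degrees, less where a joint would pass 70% of its speed; a pose out of reach is approached as far as the arm can. A call with a gripper value outside its range is refused whole. "hand" is the opening, from -1 (shut) to 1 (fully open), so that 0 is half open, set as the call begins (left out, the last holds). The fingers move at their own pace and stop on an object; "newtons" is the grip in N (left out, the last holds). Time passes only in rows, so rows that repeat a pose let the fingers close. It gives the time, the measured TCP pose, the force and the opening at its end, in the units of the state.
- get_obs(): the state, without advancing time (a new reading comes with each control period).
- grab_frame(name): name is "scene" or "top" or "wrist"; returns a dict with "color" (400x640x3 uint8, red, green, blue), "K" (3x3 intrinsics, pixels), "R" (3x3) and "t" (3): a world point X has camera coordinates R X + t; the wrist camera has in their place "mount" (4x4, takes a point from camera to tool coordinates, whose origin is the TCP and whose axes are the flange's). Camera axes: x right, y down, z forward; pixel columns grow to the right and rows downward; lengths in mm; the calibration is good to about 2 mm. The wrist camera is an equidistant fisheye: a pixel r from the principal point sees the ray r / f radians off the axis. A picture is of the moment at which its call begins: read the wrist's pose just before it. There is no depth.
- finish_job(): hands the job in, once; it reports no verdict.
The state is a dict: "time_s": time; "joint_positions": joint angles; "dq": joint speeds; "effort": joint torques, N m; "ee_pos": TCP position; "tool_rot": TCP orientation; "force": force on the tool from outside, world axes, zero at the start; "wrist_torque": the same for the moment, N m; "opening": finger opening in mm.
Only numpy, scipy, OpenCV 4.12 (cv2) and the standard library are available. Lean on these libraries where they do the work, as an engineer would, in place of code of your own. Each camera call takes 0.05 s, during which the arm holds its last target. There are 200 camera calls.

## Working session

There is one attempt and no reset: what is moved stays moved. The work goes in short steps, Python scripts to look and compute and a tool call to move; the robot and the scene stay as the last step left them, time stands still between calls to the robot, and variables do not carry over. Pictures are saved under pics/ and viewed, about 8 in all and at most 12, crops included, and the job is handed in when it is done.

Besides the shell and the picture viewer there is one more tool, called after "Call:" in YAML: its name, and indented under it one key for each argument. drive_tool: Moves the arm, as the interface text tells. Its arguments: {"type":"object","properties":{"deltas":{"type":"array","items":{"type":"array"}},"hand":{"type":"number"},"newtons":{"type":"number"}},"required":["deltas"]}

```bash
ls; mkdir -p pics
python3 - <<'E'
from bench import *
import cv2,numpy as np,pickle
d={n:grab_frame(n) for n in("scene","top","wrist")}
pickle.dump(d,open('f0.pkl','wb'))
for n in d: cv2.imwrite(f'pics/{n}0.png',d[n]["color"][:,:,::-1])
for n in d: print(n,{k:np.round(v,3).tolist() for k,v in d[n].items() if k!="color"})
print(get_obs())
E
```

```text
pics
scene {'K': [[372.085, 0.0, 324.765], [0.0, 372.085, 199.626], [0.0, 0.0, 1.0]], 'R': [[0.363, 0.932, -0.001], [0.788, -0.308, -0.533], [-0.497, 0.193, -0.846]], 't': [-185.198, -340.723, 1341.067]}
top {'K': [[464.726, 0.0, 320.392], [0.0, 464.726, 195.662], [0.0, 0.0, 1.0]], 'R': [[-0.005, -1.0, 0.02], [-0.981, 0.001, -0.196], [0.196, -0.021, -0.98]], 't': [5.765, 536.514, 1332.35]}
wrist {'K': [[309.707, 0.0, 319.927], [0.0, 309.707, 200.606], [0.0, 0.0, 1.0]], 'mount': [[0.0, -0.956, -0.293, 75.995], [1.0, 0.0, 0.001, -0.367], [-0.001, -0.293, 0.956, -173.736], [0.0, 0.0, 0.0, 1.0]]}
{'time_s': 0.15, 'joint_positions': array([-1.12222173,  0.68976803, -0.19453433,  1.5660992 ,  0.15732508,
        0.90252411, -0.2151244 ]), 'dq': array([ 0.00015036, -0.00281651, -0.00035061, -0.00356422, -0.00015479,
       -0.00010958, -0.00119148]), 'effort': array([-2.00173970e-03, -5.27857876e+01, -1.26848012e+00, -1.53585631e+01,
       -5.24926186e-02,  3.95370706e-03,  1.14734721e-04]), 'ee_pos': array([251.69277567, 571.50506815, 209.31060889]), 'tool_rot': array([-3.14019218e+00,  1.24565588e-04,  2.72687928e+00]), 'force': array([ 0.50684373,  0.16599878, -0.51441279]), 'wrist_torque': array([ 0.02462904, -0.01402612,  0.00186862]), 'opening': 88.14965876051836}
```

View pics/top0.png

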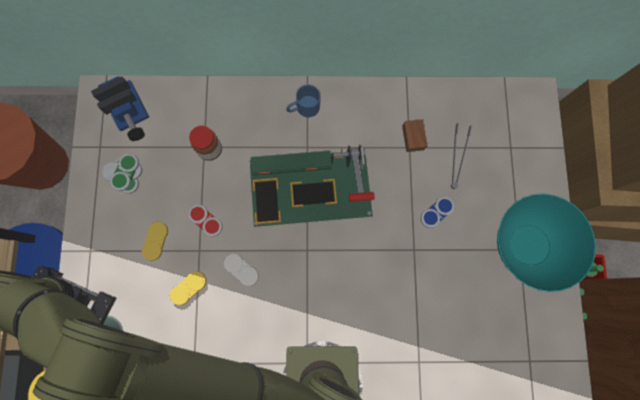

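View pics/scene0.png

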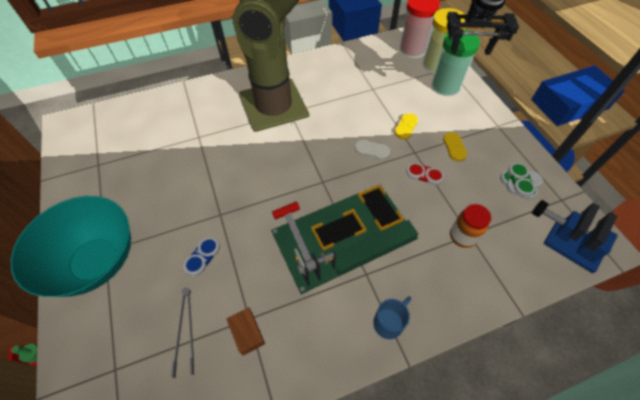

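The top view shows the red-dotted can at (205,220) and the blue-dotted can at (437,212). The tray is near (310,188), with bay_long at (266,201), bay_cross at (314,193) and the red handle at (361,197). Look-alikes are yellow (187,289), ochre (154,240), white (240,268) and a green stack (124,172). Other red or blue things are the jar lid (203,138) and the mug (307,98). I choose the cans with red and blue dots on silver.

```bash
cat > h.py <<'E'
import cv2,numpy as np
from scipy.spatial.transform import Rotation as Ro
def cast(f,uv,z):
    uv=np.atleast_2d(np.array(uv,float)); K,R,t=f["K"],f["R"],f["t"]
    d=np.c_[(uv-[K[0,2],K[1,2]])/K[0,0],np.ones(len(uv))]@R
    C=-R.T@t; return C+d*((z-C[2])/d[:,2])[:,None]
def castw(f,uv,z,pos,rpy):
    uv=np.atleast_2d(np.array(uv,float)); K,M=f["K"],f["mount"]
    p=uv-[K[0,2],K[1,2]]; r=np.linalg.norm(p,axis=1)+1e-9; th=r/K[0,0]
    d=np.c_[p/r[:,None]*np.sin(th)[:,None],np.cos(th)]
    R=Ro.from_euler('xyz',rpy).as_matrix(); d=d@M[:3,:3].T@R.T; C=R@M[:3,3]+pos
    return C+d*((z-C[2])/d[:,2])[:,None]
def proj(f,X):
    x=np.atleast_2d(X)@f["R"].T+f["t"]; p=x@f["K"].T; return p[:,:2]/p[:,2:]
def projw(f,X,pos,rpy):
    R=Ro.from_euler('xyz',rpy).as_matrix(); M=f["mount"]
    x=((np.atleast_2d(X)-pos)@R-M[:3,3])@M[:3,:3]; s=np.hypot(x[:,0],x[:,1]); th=np.arctan2(s,x[:,2])
    return x[:,:2]/s[:,None]*(th*f["K"][0,0])[:,None]+[f["K"][0,2],f["K"][1,2]]
def blobs(img,lo,hi,roi=None,amin=8,lo2=None,hi2=None):
    h=cv2.cvtColor(img,cv2.COLOR_RGB2HSV); m=cv2.inRange(h,lo,hi)
    if lo2: m|=cv2.inRange(h,lo2,hi2)
    if roi: q=np.zeros_like(m); x0,y0,x1,y1=roi; q[y0:y1,x0:x1]=255; m&=q
    n,l,s,c=cv2.connectedComponentsWithStats(m)
    return [(c[i],s[i][4],np.argwhere(l==i)[:,::-1]) for i in range(1,n) if s[i][4]>=amin]
def axis(P):
    (c,s,a)=cv2.minAreaRect(P[:,:2].astype(np.float32)); b=cv2.boxPoints((c,s,a)); e=[b[1]-b[0],b[2]-b[1]]
    L=[np.linalg.norm(x) for x in e]; v=e[int(np.argmax(L))]; return np.round(c,1),np.round(sorted(L),1),round(float(np.degrees(np.arctan2(v[1],v[0]))%180),1)
E
python3 - <<'E'
import pickle,numpy as np,cv2
from h import *
D=pickle.load(open('f0.pkl','rb')); T=D['top'];S=D['scene']
red=((0,90,60),(9,255,255)); red2=((170,90,60),(180,255,255)); blu=((108,100,40),(128,255,255)); blk=((0,0,0),(180,255,40))
def go(n,f,r,roi,z,rr=None,am=8):
    for c,a,p in blobs(f['color'],*r,roi,am,*(rr or())): print(n,np.round(c,1),a,np.round(cast(f,c,z)[0],1),axis(cast(f,p,z)) if a>20 else '')
go('redT',T,red,(180,195,230,245),14,red2); go('redS',S,red,(400,155,450,190),14,red2)
go('bluT',T,blu,(415,190,460,235),14); go('bluS',S,blu,(175,230,225,280),14)
go('blkT',T,blk,(245,165,345,230),4,None,100); go('blkS',S,blk,(305,180,410,255),4,None,100)
go('hanT',T,red,(340,185,380,210),139,red2); go('hanS',S,red,(265,195,305,225),139,red2)
A=T['color'][130:240,180:390]; B=T['color'][185:240,410:465]
im=np.zeros((600,800,3),np.uint8); a=cv2.resize(A,None,fx=3.8,fy=3.8,interpolation=2); im[:a.shape[0],:a.shape[1]]=a
b=cv2.resize(B,None,fx=3,fy=3,interpolation=2); im[430:595,:165]=b
cv2.imwrite('pics/crop1.png',im[:,:,::-1])
E
```

```text
redT [197.  213.3] 146 [490.3 377.2  14. ] (array([489.8, 377.2]), array([36.1, 40. ], dtype=float32), 2.5)
redT [209.1 214.5] 24 [486.4 340.7  14. ] (array([487.9, 338.9]), array([15.2, 18.2], dtype=float32), 99.6)
redT [211.6 226.3] 151 [450.7 331.6  14. ] (array([450.9, 331.6]), array([38.6, 39.7], dtype=float32), 117.3)
redT [200.2 224.8] 23 [455.1 365.9  14. ] (array([455.6, 368.9]), array([18.7, 19.9], dtype=float32), 83.1)
redS [415.7 169.1] 124 [448.9 330.6  14. ] (array([448.3, 330.3]), array([39.2, 41.9], dtype=float32), 68.7)
redS [425.9 167.1] 24 [453.9 364.4  14. ] (array([455.2, 366.1]), array([17.8, 20.4], dtype=float32), 165.8)
redS [434.6 174.2] 126 [488.1 375.9  14. ] (array([487.8, 376.2]), array([39.2, 42.5], dtype=float32), 12.2)
redS [423.2 178.6] 51 [489.8 334.4  14. ] (array([491.5, 332.7]), array([25.6, 27.7], dtype=float32), 90.3)
bluT [444.7 205.2] 132 [ 514.  -378.6   14. ] (array([ 514.6, -379.5]), array([37. , 37.8], dtype=float32), 176.8)
bluT [432.7 206.9] 16 [ 508.8 -341.1   14. ] 
bluT [430.2 217.6] 131 [ 475.8 -331.8   14. ] (array([ 476.1, -331.3])
[... 445 characters left out ...]
 , 20.3], dtype=float32), 158.7)
blkT [266.7 200.2] 633 [532.2 168.4   4. ] (array([530.8, 169.3]), array([ 59.6, 117.2], dtype=float32), 5.2)
blkT [313. 193.] 726 [554.7  25.9   4. ] (array([554.3,  25.7]), array([ 60.9, 119.8], dtype=float32), 95.0)
blkS [379.8 207.1] 670 [528.8 168.4   4. ] (array([527.1, 167.4]), array([ 64.2, 114.6], dtype=float32), 5.7)
blkS [338.3 229.4] 769 [553.3  24.9   4. ] (array([553.7,  25.8]), array([ 65.4, 117.9], dtype=float32), 94.6)
hanT [361.  196.4] 212 [ 517.  -107.7  139. ] (array([ 517. , -108.6]), array([24. , 70.9], dtype=float32), 94.4)
hanS [285.4 209.9] 271 [ 516.6 -109.8  139. ] (array([ 516.9, -109.4]), array([28.6, 73.2], dtype=float32), 94.4)
```

View pics/crop1.png

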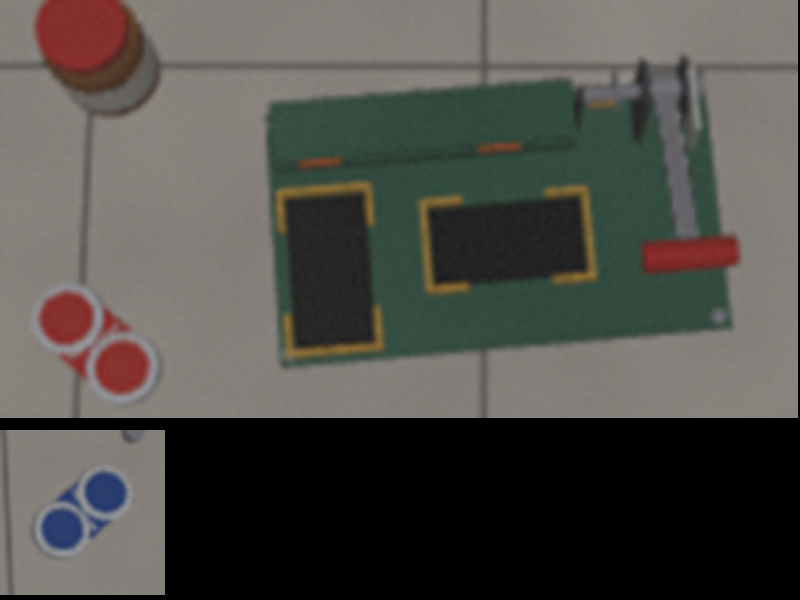

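The crop confirms the red-dot can, the blue-dot can, both black bays with open side walls, and the handle. Both views agree to about 2 mm:

| Item | Position (x, y) | Axis |
|---|---|---|
| Red can | (469.5, 354) | 49° |
| Blue can | (493, -356) | -51° |
| bay_long | (530.5, 168) | 5° |
| bay_cross | (554, 25.5) | 95° |
| Handle | (517, -109) | |

Dot size, bay size and handle length match the description.

Call:
drive_tool:
  deltas:
    - [[-5.7,-2.2,1.2],[0,0,-10]]
    - [[-11.4,-4.4,2.4],[0,0,-20]]
    - [[-17.2,-6.6,3.6],[0,0,-30]]
    - [[-23,-8.9,4.8],[0,0,-40]]
    - [[-28.7,-11.1,6],[0,0,-50]]
  hand: 1
  newtons: 10

```text
time_s: 0.78
ee_pos: [469.8, 353.7, 149.3]
tool_rot: [-3.141, -0.001, -2.678]
force: [0.0, 0.9, -0.0]
opening: 88.1
```

Call:
drive_tool:
  deltas:
    - [[0,0,0],[0,0,-8]]
    - [[0,0,0],[0,0,-16]]
    - [[0,0,0],[0,0,-23]]
    - [[0,0,0],[0,0,-23]]

```text
time_s: 1.27
ee_pos: [469.8, 353.3, 148.9]
tool_rot: [3.142, -0.002, -2.278]
force: [1.4, -0.0, 0.6]
opening: 88.2
```

```bash
cat >> h.py <<'E'
def goto(o,xyz,yaw):
    "shift (cm) and turn (deg) in tool axes from state o to world xyz, yaw deg, tool down"
    R=Ro.from_euler('xyz',o['tool_rot']); G=Ro.from_euler('xyz',[180,0,yaw],degrees=True)
    return np.round(R.inv().apply(np.array(xyz)-o['ee_pos'])/10,2),np.round((R.inv()*G).as_rotvec(degrees=True),1)
def st(o): return np.round(o['ee_pos'],1),np.round(np.degrees(o['tool_rot']),1),np.round(o['force'],1),round(o['opening'],1),round(o['time_s'],2)
E
python3 - <<'E'
from bench import *
from h import *
o=get_obs(); print(st(o)); f=grab_frame('wrist'); cv2.imwrite('pics/w1.png',f['color'][:,:,::-1])
for c,a,p in blobs(f['color'],(0,90,60),(9,255,255),None,150,(170,90,60),(180,255,255)):
    P=castw(f,c,15,o['ee_pos'],o['tool_rot'])[0]
    if np.hypot(*(P[:2]-[469,354]))<80: print(np.round(c),a,np.round(P,1))
print(goto(o,[469.5,354,4],229.2))
E
```

```text
(array([469.8, 353.3, 148.9]), array([ 1.800e+02, -1.000e-01, -1.305e+02]), array([ 1.4, -0. ,  0.6]), 88.2, 1.27)
[318. 154.] 1463 [451.3 328.7  15. ]
[298. 183.] 221 [486.5 338.6  15. ]
[336. 182.] 263 [456.4 362.3  15. ]
[317. 211.] 1272 [490.6 373.9  15. ]
(array([-0.06,  0.06, 14.49]), array([ 0. , -0.1,  0.3]))
```

View pics/w1.png

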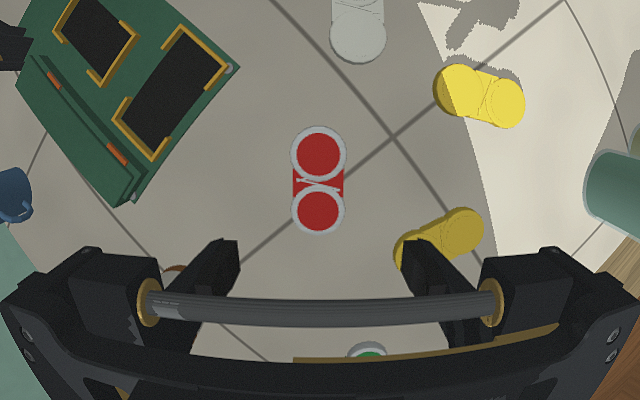

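The wrist view shows the red can aligned between the fingers, with dots at (318,154) and (317,211). That gives a centre of (471,351) at 49°, so it agrees. I'll grasp it now.

Call:
drive_tool:
  deltas:
    - [[0,0,5],[0,0,0]]
    - [[0,0,10],[0,0,0]]
    - [[0,0,13],[0,0,0]]
    - [[0,0,14.5],[0,0,0]]
    - [[0,0,14.5],[0,0,0]]

```text
time_s: 1.95
ee_pos: [469.3, 353.2, 3.6]
tool_rot: [-3.141, -0.003, -2.279]
force: [0.7, -0.5, 0.5]
opening: 88.2
```

Call:
drive_tool:
  deltas:
    - [[0,0,0],[0,0,0]]
    - [[0,0,0],[0,0,0]]
    - [[0,0,0],[0,0,0]]
    - [[0,0,0],[0,0,0]]
    - [[0,0,0],[0,0,0]]
  hand: -1
  newtons: 12

```text
time_s: 2.58
ee_pos: [469.4, 353.2, 3.7]
tool_rot: [-3.141, -0.003, -2.28]
force: [0.1, -0.0, -0.5]
opening: 40.3
```

Call:
drive_tool:
  deltas:
    - [[0,0,-3],[0,0,0]]
    - [[0,0,-8],[0,0,0]]
    - [[0,0,-13],[0,0,0]]
    - [[0,0,-13],[0,0,0]]

```text
time_s: 3.08
ee_pos: [471.3, 355.7, 137.5]
tool_rot: [-3.141, 0.005, -2.28]
force: [0.3, -0.1, -0.6]
opening: 0.9
```

Run:
```python
from bench import *
from h import *
o=get_obs(); print(st(o)); print(goto(o,[530.5,168.4,130],184.8))
```

```text
(array([471.3, 355.7, 137.5]), array([-180. ,    0.3, -130.6]), array([ 0.3, -0.1, -0.6]), 0.9, 3.08)
(array([ 10.37, -16.68,   0.72]), array([ 0.1,  0.3, 44.6]))
```

The fingers shut fully, so the can wasn't held. I'll look at what happened.

Call:
drive_tool:
  deltas:
    - [[0,0,0],[0,0,0]]
    - [[0,0,0],[0,0,0]]
    - [[0,0,0],[0,0,0]]
    - [[0,0,0],[0,0,0]]
    - [[0,0,0],[0,0,0]]
  hand: 1

```text
time_s: 3.7
ee_pos: [471.2, 355.6, 137.2]
tool_rot: [-3.141, 0.005, -2.28]
force: [0.4, 0.3, 1.0]
opening: 48.7
```

Run:
```python
from bench import *
from h import *
o=get_obs(); print(st(o)); f=grab_frame('wrist'); cv2.imwrite('pics/w2.png',f['color'][:,:,::-1])
for c,a,p in blobs(f['color'],(0,90,60),(9,255,255),None,150,(170,90,60),(180,255,255)):
    P=castw(f,c,15,o['ee_pos'],o['tool_rot'])[0]
    if np.hypot(*(P[:2]-[469,354]))<90: print(np.round(c),a,np.round(P,1))
T=grab_frame('top')
print('tcp in wrist px',projw(f,[[0,0,0]]@np.eye(3)+o['ee_pos'],o['ee_pos'],o['tool_rot']))
```

```text
(array([471.2, 355.6, 137.2]), array([-180. ,    0.3, -130.6]), array([0.4, 0.3, 1. ]), 48.7, 3.7)
[317. 152.] 1587 [451.4 328.6  15. ]
[297. 183.] 255 [486.5 338.3  15. ]
[336. 181.] 295 [456.3 362.4  15. ]
[317. 211.] 1375 [490.6 373.7  15. ]
tcp in wrist px [[319.66607578 236.23712322]]
```

View pics/w2.png

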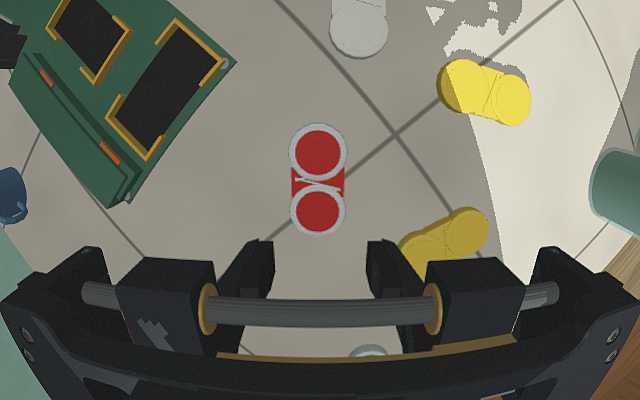

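The can has not moved. The fingertips show at rows 238–240 with inner edges at columns 274 and 367. For a 48.7 mm opening that puts the tips about 160 mm from the camera, where the TCP should be at about 190. So the real fingertips sit about 25 mm short of the nominal TCP and closed above the can. I'll go lower, in small guarded steps.

Call:
drive_tool:
  deltas:
    - [[0.3,-0.1,3],[0,0,0]]
    - [[0.3,-0.1,7],[0,0,0]]
    - [[0.3,-0.1,11],[0,0,0]]
    - [[0.3,-0.1,13.4],[0,0,0]]
    - [[0.3,-0.1,13.4],[0,0,0]]
  hand: 1

```text
time_s: 4.42
ee_pos: [469.6, 352.3, 1.9]
tool_rot: [-3.141, 0.001, -2.279]
force: [0.3, 0.8, 0.7]
opening: 88.1
```

Call:
drive_tool:
  deltas:
    - [[0,0,0.3],[0,0,0]]
    - [[0,0,0.6],[0,0,0]]
    - [[0,0,0.6],[0,0,0]]

```text
time_s: 4.8
ee_pos: [469.9, 352.5, -3.6]
tool_rot: [-3.141, 0.002, -2.28]
force: [-0.1, -0.6, -0.5]
opening: 88.4
```

Call:
drive_tool:
  deltas:
    - [[0,0,0.2],[0,0,0]]
    - [[0,0,0.4],[0,0,0]]
    - [[0,0,0.4],[0,0,0]]

```text
time_s: 5.18
ee_pos: [469.8, 352.3, -7.7]
tool_rot: [-3.141, 0.002, -2.28]
force: [-0.2, 0.4, -1.0]
opening: 88.5
```

Call:
drive_tool:
  deltas:
    - [[0,0,0.2],[0,0,0]]
    - [[0,0,0.4],[0,0,0]]
    - [[0,0,0.4],[0,0,0]]

```text
time_s: 5.55
ee_pos: [469.7, 352.2, -12.0]
tool_rot: [-3.141, 0.002, -2.28]
force: [0.6, -0.7, 1.2]
opening: 87.9
```

Run:
```python
from bench import *
from h import *
o=get_obs(); print(st(o)); f=grab_frame('wrist'); cv2.imwrite('pics/w3.png',f['color'][100:400,100:540,::-1])
p=o['ee_pos'];r=o['tool_rot'];R=Ro.from_euler('xyz',r)
for d in (0,10,20,30): print(d,projw(f,R.apply([[9,44,-d],[9,-44,-d],[-9,44,-d]])+p,p,r).round().tolist())
```

```text
(array([469.7, 352.2, -12. ]), array([-1.800e+02,  1.000e-01, -1.306e+02]), array([ 0.6, -0.7,  1.2]), 87.9, 5.55)
0 [[392.0, 222.0], [248.0, 222.0], [389.0, 249.0]]
10 [[395.0, 228.0], [244.0, 228.0], [393.0, 256.0]]
20 [[399.0, 235.0], [240.0, 235.0], [396.0, 264.0]]
30 [[404.0, 243.0], [236.0, 243.0], [400.0, 272.0]]
```

View pics/w3.png

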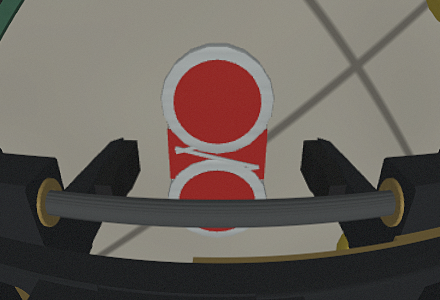

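At z=-12 nothing is touched. The tip corners at full-image (237,240) and (403,240) fit tips about 27 mm behind the TCP. The waist is centred between the fingers. I'll go down another 11 mm in guarded steps, then close.

Call:
drive_tool:
  deltas:
    - [[0,0,0.3],[0,0,0]]
    - [[0,0,0.6],[0,0,0]]
    - [[0,0,0.6],[0,0,0]]

```text
time_s: 5.98
ee_pos: [469.6, 352.2, -18.2]
tool_rot: [-3.141, 0.001, -2.28]
force: [-0.1, -0.6, -0.1]
opening: 88.2
```

Call:
drive_tool:
  deltas:
    - [[0,0,0.2],[0,0,0]]
    - [[0,0,0.4],[0,0,0]]
    - [[0,0,0.4],[0,0,0]]

```text
time_s: 6.35
ee_pos: [469.5, 352.0, -22.4]
tool_rot: [-3.141, 0.001, -2.279]
force: [0.0, -0.1, -0.5]
opening: 88.0
```

Call:
drive_tool:
  deltas:
    - [[0,0,0],[0,0,0]]
    - [[0,0,0],[0,0,0]]
    - [[0,0,0],[0,0,0]]
    - [[0,0,0],[0,0,0]]
    - [[0,0,0],[0,0,0]]
  hand: -1
  newtons: 12

```text
time_s: 6.98
ee_pos: [469.6, 352.1, -22.3]
tool_rot: [-3.141, 0.001, -2.279]
force: [-0.5, -0.1, 0.4]
opening: 52.0
```

Gripped at 52.0 mm. Next I lift and carry it over bay_long.

Call:
drive_tool:
  deltas:
    - [[0,0,-3],[0,0,0]]
    - [[0,0,-8],[0,0,0]]
    - [[0,0,-13],[0,0,0]]
    - [[0,0,-13],[0,0,0]]

```text
time_s: 7.48
ee_pos: [471.2, 354.2, 111.4]
tool_rot: [-3.14, 0.009, -2.28]
force: [0.3, 0.0, -1.0]
opening: 52.1
```

Call:
drive_tool:
  deltas:
    - [[2,-3.3,0],[0,0,9]]
    - [[4,-6.6,0],[0,0,18]]
    - [[6,-10,0],[0,0,27]]
    - [[8,-13.3,0],[0,0,36]]
    - [[10,-16.6,0],[0,0,44.5]]

```text
time_s: 8.1
ee_pos: [531.7, 168.5, 109.7]
tool_rot: [3.137, 0.005, -3.061]
force: [-0.5, 0.2, -0.1]
opening: 51.8
```

Run:
```python
from bench import *
from h import *
import pickle
o=get_obs(); print(st(o)); f=grab_frame('wrist'); pickle.dump((o,f),open('w4.pkl','wb')); cv2.imwrite('pics/w4.png',f['color'][:,:,::-1])
for c,a,p in blobs(f['color'],(18,120,70),(32,255,255),None,60):
    P=castw(f,p,16,o['ee_pos'],o['tool_rot']); 
    if abs(P[:,:2].mean(0)-[540,95]).max()<160: print('yel',c.round(),a,axis(P))
for c,a,p in blobs(f['color'],(0,90,60),(9,255,255),None,150,(170,90,60),(180,255,255)): print('red',c.round(),a)
```

```text
(array([531.7, 168.5, 109.7]), array([ 179.8,    0.3, -175.4]), array([-0.5,  0.2, -0.1]), 51.8, 8.1)
yel [317. 127.] 884 (array([479.9, 162.3]), array([34.2, 75.8], dtype=float32), 94.9)
yel [227. 203.] 1044 (array([549.4,  76. ]), array([37.1, 78.2], dtype=float32), 5.2)
yel [127. 204.] 915 (array([558.2, -23.4]), array([41.3, 77.5], dtype=float32), 5.5)
yel [200. 309.] 385 (array([677.9,  47. ]), array([22.3, 76.7], dtype=float32), 172.6)
red [320. 208.] 6536
red [  6. 195.] 382
red [280. 265.] 834
red [355. 263.] 1012
red [320. 292.] 1026
red [320. 333.] 757
```

View pics/w4.png

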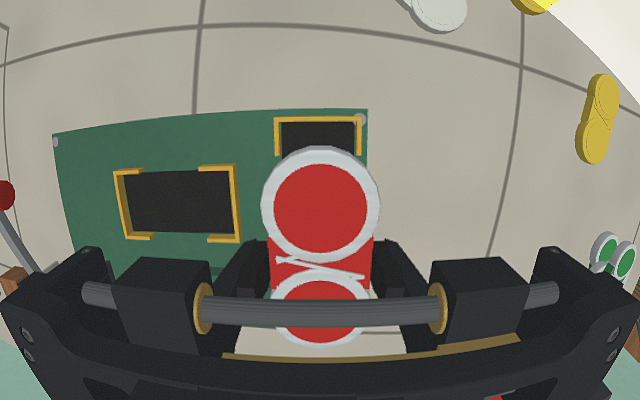

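The wrist view shows the red can held straight between the fingers. bay_long's near end bracket is ahead of it at (317,127), and bay_cross's brackets are at (227,203) and (127,204).

Run:
```python
import pickle
from h import *
o,f=pickle.load(open('w4.pkl','rb')); p=o['ee_pos'];r=o['tool_rot'];R=Ro.from_euler('xyz',r)
print('dot tool',R.inv().apply(castw(f,[320,208],109.7+22.3+15,p,r)-p).round(1))
print(goto(o,[530.6,167.7,p[2]],185),goto(o,[530.6,167.7,-18],185))
```

```text
dot tool [[ 30.7  -0.1 -37.5]]
(array([ 0.12, -0.07, -0.  ]), array([ 0.2,  0.3, -0.4])) (array([ 0.19, -0.13, 12.77]), array([ 0.2,  0.3, -0.4]))
```

The near dot sits 30.7 mm from the TCP (expected about 30), so the can is centred in the grip. I'll lower and release it.

Call:
drive_tool:
  deltas:
    - [[0.15,-0.1,4],[0.2,0.3,-0.4]]
    - [[0.15,-0.1,8],[0.2,0.3,-0.4]]
    - [[0.15,-0.1,10.5],[0.2,0.3,-0.4]]
    - [[0.15,-0.1,12],[0.2,0.3,-0.4]]
    - [[0.15,-0.1,12.5],[0.2,0.3,-0.4]]

```text
time_s: 8.78
ee_pos: [531.4, 159.8, -16.3]
tool_rot: [-3.135, -0.002, -3.065]
force: [-3.6, 0.4, 9.7]
opening: 52.7
```

Call:
drive_tool:
  deltas:
    - [[0,0,0.1],[0,0,0]]
    - [[0,0,0.15],[0,0,0]]
    - [[0,0,0.15],[0,0,0]]

```text
time_s: 9.15
ee_pos: [531.4, 160.0, -17.0]
tool_rot: [-3.135, -0.002, -3.064]
force: [-1.6, 0.4, 8.2]
opening: 52.7
```

Run:
```python
from bench import *
from h import *
o=get_obs(); print(st(o)); print(goto(o,[530.6,167.7,-18],185))
```

```text
(array([531.4, 160. , -17. ]), array([-1.796e+02, -1.000e-01, -1.755e+02]), array([-1.6,  0.4,  8.2]), 52.7, 9.15)
(array([0.02, 0.78, 0.1 ]), array([-0.4, -0.1, -0.5]))
```

The arm was still coasting when I measured, so it landed 8 mm off in y, on a wall (z force about 8 N). I'll lift, let it settle and correct.

Call:
drive_tool:
  deltas:
    - [[0,0,-1.5],[0,0,0]]
    - [[0,0,-3],[0,0,0]]
    - [[0,0.4,-3],[-0.4,0,-0.5]]
    - [[0,0.8,-3],[-0.4,0,-0.5]]
    - [[0,0.8,-3],[-0.4,0,-0.5]]

```text
time_s: 9.78
ee_pos: [530.5, 168.7, 12.6]
tool_rot: [3.141, -0.003, -3.054]
force: [-0.1, -0.3, 0.0]
opening: 52.5
```

Call:
drive_tool:
  deltas:
    - [[0,0,0],[0,0,0]]
    - [[0,0,0],[0,0,0]]

```text
time_s: 10.02
ee_pos: [530.2, 168.7, 12.3]
tool_rot: [3.142, -0.003, -3.054]
force: [0.1, 0.1, -0.3]
opening: 52.5
```

Run:
```python
from bench import *
from h import *
o=get_obs(); print(st(o)); print(goto(o,[530.6,167.7,-18],185)); f=grab_frame('wrist'); r=o['tool_rot'];p=o['ee_pos']
for c,a,q in blobs(f['color'],(0,90,60),(9,255,255),(200,120,440,270),1000,(170,90,60),(180,255,255)): print('red',c.round(),a,Ro.from_euler('xyz',r).inv().apply(castw(f,c,p[2]+37.3,p,r)-p).round(1))
for c,a,q in blobs(f['color'],(18,120,70),(32,255,255),None,60):
    P=castw(f,q,16,p,r)
    if abs(P[:,:2].mean(0)-[540,95]).max()<130: print('yel',c.round(),a,axis(P))
```

```text
(array([530.2, 168.7,  12.3]), array([ 180. ,   -0.2, -175. ]), array([ 0.1,  0.1, -0.3]), 52.5, 10.03)
(array([-0.04, -0.1 ,  3.03]), array([ 0. , -0.2, -0. ]))
red [323. 211.] 6822 [[ 29.3   1.2 -37.2]]
yel [316. 142.] 2175 (array([479.3, 162.4]), array([33.8, 75.8], dtype=float32), 95.0)
yel [186. 217.] 1331 (array([532.4,  75.6]), array([39. , 45.7], dtype=float32), 4.9)
yel [ 63. 220.] 982 (array([546.5, -21.9]), array([45. , 57.1], dtype=float32), 4.4)
yel [199. 308.] 369 (array([595.8,  88.4]), array([13.9, 48.4], dtype=float32), 171.6)
```

Call:
drive_tool:
  deltas:
    - [[0,-0.2,0.7],[0,0,0]]
    - [[0,-0.2,1.5],[0,0,0]]
    - [[0,-0.2,2.2],[0,0,0]]
    - [[0,-0.2,2.8],[0,0,0]]
    - [[0,-0.2,2.8],[0,0,0]]

```text
time_s: 10.7
ee_pos: [530.0, 166.6, -16.2]
tool_rot: [-3.141, -0.004, -3.054]
force: [-0.4, -0.0, -1.2]
opening: 52.1
```

Call:
drive_tool:
  deltas:
    - [[0,0,0.1],[0,0,0]]
    - [[0,0,0.2],[0,0,0]]
    - [[0,0,0.2],[0,0,0]]

```text
time_s: 11.08
ee_pos: [530.1, 166.7, -18.1]
tool_rot: [-3.141, -0.004, -3.054]
force: [0.3, 0.4, 0.1]
opening: 52.5
```

Call:
drive_tool:
  deltas:
    - [[0,0,0.1],[0,0,0]]
    - [[0,0,0.1],[0,0,0]]
    - [[0,0,0.1],[0,0,0]]
    - [[0,0,0.1],[0,0,0]]
  hand: 0.6

```text
time_s: 11.58
ee_pos: [530.1, 166.6, -19.1]
tool_rot: [-3.141, -0.004, -3.054]
force: [0.2, -0.6, -0.7]
opening: 70.3
```

Call:
drive_tool:
  deltas:
    - [[0,0,-1],[0,0,0]]
    - [[0,0,-3],[0,0,0]]
    - [[0,0,-8],[0,0,0]]
    - [[0,0,-13],[0,0,0]]
    - [[0,0,-13],[0,0,0]]

```text
time_s: 12.2
ee_pos: [533.2, 167.9, 115.1]
tool_rot: [3.139, 0.004, -3.055]
force: [0.1, -0.0, -0.5]
opening: 70.7
```

Run:
```python
from bench import *
from h import *
o=get_obs(); print(st(o)); f=grab_frame('wrist'); r=o['tool_rot'];p=o['ee_pos']
cv2.imwrite('pics/w5.png',f['color'][:,:,::-1])
for c,a,q in blobs(f['color'],(0,90,60),(9,255,255),(200,100,440,240),300,(170,90,60),(180,255,255)): print('red',c.round(),a,castw(f,c,19,p,r).round(1))
for c,a,q in blobs(f['color'],(18,120,70),(32,255,255),None,60):
    P=castw(f,q,16,p,r)
    if abs(P[:,:2].mean(0)-[540,95]).max()<130: print('yel',c.round(),a,axis(P))
print(goto(o,[493,-355.9,112],129.2))
```

```text
(array([533.2, 167.9, 115.1]), array([ 179.9,    0.2, -175. ]), array([ 0.1, -0. , -0.5]), 70.7, 12.2)
red [317. 157.] 1898 [[500.5 162.6  19. ]]
red [294. 190.] 326 [[532.1 144.5  19. ]]
red [337. 189.] 362 [[527.9 183.5  19. ]]
red [317. 220.] 1558 [[559.4 167.4  19. ]]
yel [318. 126.] 760 (array([479.7, 162.3]), array([33.1, 75.8], dtype=float32), 95.0)
yel [230. 200.] 991 (array([549.7,  75.9]), array([37.1, 77.5], dtype=float32), 5.0)
yel [130. 201.] 886 (array([558.2, -23.5]), array([41.2, 77.6], dtype=float32), 4.4)
yel [319. 246.] 948 (array([579. , 170.9]), array([37.3, 76. ], dtype=float32), 95.0)
(array([  8.55, -51.83,   0.15]), array([ 0.2,  0.1, 55.8]))
```

View pics/w5.png

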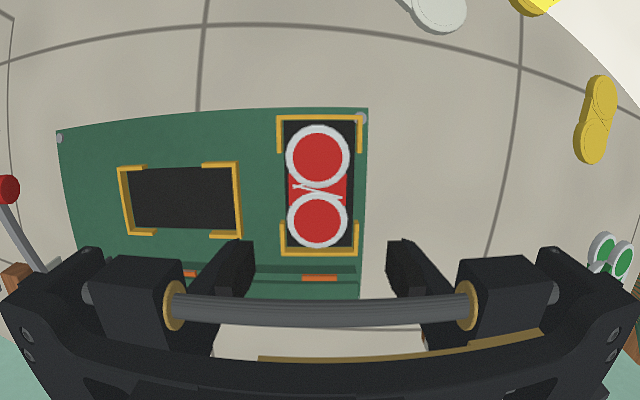

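The red can lies flat and straight in bay_long, with dots at (317,157) and (317,220) and a centre of (530,165), against a bay centre of (529.4,166.6). Next I'll go to the blue can, passing high over the lever.

Call:
drive_tool:
  deltas:
    - [[0,0,-5],[0,0,0]]
    - [[1,-4,-9],[0,0,0]]
    - [[1.7,-10,-9],[0,0,0]]
    - [[2.6,-16,-9],[0,0,0]]
    - [[3.5,-21.5,-9],[0,0,0]]
  hand: 1

```text
time_s: 12.88
ee_pos: [514.3, -52.7, 201.8]
tool_rot: [3.141, -0.002, -3.055]
force: [1.0, -0.1, -0.1]
opening: 88.2
```

Call:
drive_tool:
  deltas:
    - [[1,-6,0],[0,0,0]]
    - [[2,-12,0],[0,0,0]]
    - [[3,-18,0],[0,0,0]]
    - [[4,-24,0],[0,0,0]]
    - [[5,-30,0],[0,0,0]]

```text
time_s: 13.5
ee_pos: [489.1, -357.5, 200.2]
tool_rot: [3.139, -0.004, -3.055]
force: [0.7, 0.0, -0.2]
opening: 88.2
```

Call:
drive_tool:
  deltas:
    - [[0,0,2],[0,0,10]]
    - [[0,0,4],[0,0,20]]
    - [[0,0,6],[0,0,30]]
    - [[0,0,8],[0,0,40]]
    - [[0,0,9],[0,0,50]]

```text
time_s: 14.12
ee_pos: [487.0, -356.5, 107.6]
tool_rot: [-3.138, -0.009, 2.35]
force: [0.5, -0.2, -1.3]
opening: 87.7
```

Call:
drive_tool:
  deltas:
    - [[0,0,0],[0,0,6]]
    - [[0,0,0],[0,0,6]]
    - [[0,0,0],[0,0,6]]

```text
time_s: 14.5
ee_pos: [486.7, -356.3, 107.2]
tool_rot: [-3.137, -0.009, 2.247]
force: [-0.8, 0.1, -0.1]
opening: 88.0
```

```bash
cat > blue.py <<'E'
from bench import *
from h import *
o=get_obs(); print(st(o)); f=grab_frame('wrist'); r=o['tool_rot'];p=o['ee_pos']
B=sorted(blobs(f['color'],(108,100,40),(128,255,255),None,300),key=lambda b:-b[1])
D=[]
for c,a,q in B:
    P=castw(f,c,15,p,r)[0]
    if np.hypot(*(P[:2]-[493,-356]))<80: print(c.round(),a,P.round(1)); D.append(P[:2])
m=(D[0]+D[1])/2; d=D[0]-D[1]; y=np.degrees(np.arctan2(d[1],d[0]))%180
print(m.round(1),np.linalg.norm(d).round(1),y.round(1),goto(o,[*m,-22.3],y))
E
python3 blue.py
```

```text
(array([ 486.7, -356.3,  107.2]), array([-179.7,   -0.5,  128.8]), array([-0.8,  0.1, -0.1]), 88.0, 14.5)
[328. 169.] 1878 [ 476.3 -333.4   15. ]
[328. 232.] 1564 [ 514.1 -379.8   15. ]
[348. 200.] 322 [ 508.6 -344.3   15. ]
[ 495.2 -356.6] 59.8 129.2 (array([-0.68,  0.71, 12.94]), array([-0.3, -0.5, -0.5]))
```

Call:
drive_tool:
  deltas:
    - [[-0.3,0.3,2],[-0.3,-0.5,-0.5]]
    - [[-0.65,0.7,5],[-0.3,-0.5,-0.5]]
    - [[-0.65,0.7,7],[-0.3,-0.5,-0.5]]
    - [[-0.65,0.7,8.5],[-0.3,-0.5,-0.5]]
    - [[-0.65,0.7,8.5],[-0.3,-0.5,-0.5]]

```text
time_s: 15.18
ee_pos: [494.9, -356.4, 21.5]
tool_rot: [3.141, -0.002, 2.256]
force: [0.4, 0.1, -0.1]
opening: 88.2
```

```bash
python3 blue.py
```

```text
(array([ 494.9, -356.4,   21.5]), array([ 1.800e+02, -1.000e-01,  1.293e+02]), array([ 0.4,  0.1, -0.1]), 88.2, 15.18)
[321. 186.] 3955 [ 476.  -333.2   15. ]
[321. 272.] 2815 [ 513.7 -379.3   15. ]
[349. 230.] 636 [ 508.2 -344.3   15. ]
[289. 232.] 529 [ 479.7 -369.4   15. ]
[ 494.9 -356.3] 59.5 129.3 (array([0.01, 0.01, 4.38]), array([ 0. , -0.1, -0.1]))
```

Aligned. I'll descend and grip.

Call:
drive_tool:
  deltas:
    - [[0,0,1.5],[0,0,0]]
    - [[0,0,3],[0,0,0]]
    - [[0,0,4],[0,0,0]]
    - [[0,0,4.4],[0,0,0]]
    - [[0,0,4.4],[0,0,0]]

```text
time_s: 15.85
ee_pos: [495.4, -356.6, -22.0]
tool_rot: [3.141, -0.001, 2.256]
force: [0.3, -0.7, 0.8]
opening: 87.8
```

Call:
drive_tool:
  deltas:
    - [[0,0,0],[0,0,0]]
    - [[0,0,0],[0,0,0]]
    - [[0,0,0],[0,0,0]]
    - [[0,0,0],[0,0,0]]
    - [[0,0,0],[0,0,0]]
  hand: -1

```text
time_s: 16.48
ee_pos: [495.5, -356.7, -21.9]
tool_rot: [3.141, -0.001, 2.256]
force: [-0.4, 0.1, 1.0]
opening: 51.5
```

Call:
drive_tool:
  deltas:
    - [[0,0,-4],[0,0,0]]
    - [[0,0,-10],[0,0,0]]
    - [[0,0,-16],[0,0,0]]
    - [[0,0,-22],[0,0,0]]
    - [[0,0,-22],[0,0,0]]

```text
time_s: 17.1
ee_pos: [498.4, -358.7, 203.3]
tool_rot: [3.137, 0.009, 2.255]
force: [-0.3, -0.1, -1.4]
opening: 51.8
```

Run:
```python
from bench import *
from h import *
o=get_obs(); print(st(o)); print(goto(o,[553.9,26,200],95))
```

```text
(array([ 498.4, -358.7,  203.3]), array([179.8,   0.5, 129.2]), array([-0.3, -0.1, -1.4]), 51.8, 17.1)
(array([26.3 , 28.62,  0.2 ]), array([ 0.4,  0.4, 34.2]))
```

Call:
drive_tool:
  deltas:
    - [[3.7,4,0],[0,0,5]]
    - [[7.5,8.2,0],[0,0,10]]
    - [[11.5,12.5,0],[0,0,15]]
    - [[15.3,16.7,0],[0,0,20]]
    - [[19,20.7,0],[0,0,25]]

```text
time_s: 17.73
ee_pos: [537.9, -78.6, 201.2]
tool_rot: [3.136, 0.006, 1.816]
force: [0.9, 1.0, -0.5]
opening: 51.9
```

Run:
```python
from bench import *
from h import *
o=get_obs(); print(st(o)); print(goto(o,[553.9,26,130],95))
```

```text
(array([537.9, -78.6, 201.2]), array([179.7,   0.3, 104.1]), array([ 0.9,  1. , -0.5]), 51.9, 17.73)
(array([9.8 , 4.06, 7.08]), array([0.4, 0.3, 9.1]))
```

Call:
drive_tool:
  deltas:
    - [[4.5,2,0],[0.4,0.3,4]]
    - [[9,3.7,2],[0.4,0.3,9]]
    - [[9.8,4.1,5],[0.4,0.3,9]]
    - [[9.8,4.1,7],[0.4,0.3,9]]
    - [[9.8,4.1,7],[0.4,0.3,9]]

```text
time_s: 18.35
ee_pos: [552.2, 26.0, 128.6]
tool_rot: [-3.135, 0.001, 1.66]
force: [0.2, 0.6, 0.6]
opening: 51.8
```

Call:
drive_tool:
  deltas:
    - [[0,0,0],[0,0,0]]
    - [[0,0,0],[0,0,0]]

```text
time_s: 18.6
ee_pos: [552.4, 25.7, 129.1]
tool_rot: [-3.136, 0.001, 1.659]
force: [0.4, 0.5, -0.2]
opening: 51.8
```

```bash
cat > pl.py <<'E'
from bench import *
from h import *
o=get_obs(); print(st(o)); f=grab_frame('wrist'); r=o['tool_rot'];p=o['ee_pos']; cv2.imwrite('pics/w6.png',f['color'][:,:,::-1])
for c,a,q in blobs(f['color'],(108,100,40),(128,255,255),(200,120,440,260),1000): print('blue',c.round(),a,Ro.from_euler('xyz',r).inv().apply(castw(f,c,p[2]+37.2,p,r)-p).round(1))
for c,a,q in blobs(f['color'],(18,120,70),(32,255,255),None,100):
    P=castw(f,q,16,p,r)
    if abs(P[:,:2].mean(0)-[554,26]).max()<100: print('yel',c.round(),a,axis(P))
print(goto(o,[553.9,26,10],95))
E
python3 pl.py
```

```text
(array([552.4,  25.7, 129.1]), array([-1.797e+02,  1.000e-01,  9.510e+01]), array([ 0.4,  0.5, -0.2]), 51.8, 18.6)
blue [320. 207.] 6464 [[ 30.7  -0.4 -37.2]]
yel [323. 130.] 778 (array([550.9,  74.8]), array([34.2, 75.9], dtype=float32), 4.4)
(array([ 0.03,  0.22, 11.91]), array([-0.3,  0.1,  0.1]))
```

Call:
drive_tool:
  deltas:
    - [[0,0.2,4],[-0.3,0,0]]
    - [[0,0.2,8],[-0.3,0,0]]
    - [[0,0.2,11],[-0.3,0,0]]
    - [[0,0.2,12],[-0.3,0,0]]
    - [[0,0.2,12],[-0.3,0,0]]

```text
time_s: 19.27
ee_pos: [554.2, 25.7, 9.5]
tool_rot: [3.141, 0.001, 1.659]
force: [-0.5, -0.5, 0.1]
opening: 51.6
```

```bash
python3 pl.py
```

```text
(array([554.2,  25.7,   9.5]), array([1.80e+02, 1.00e-01, 9.51e+01]), array([-0.5, -0.5,  0.1]), 51.6, 19.27)
blue [320. 207.] 6468 [[ 30.7  -0.5 -37.2]]
yel [323. 145.] 2335 (array([550.8,  74.7]), array([34.4, 75.7], dtype=float32), 4.9)
yel [200. 308.] 381 (array([475.9, -37.7]), array([13.5, 47.8], dtype=float32), 81.8)
yel [440. 308.] 376 (array([641.9, -23.3]), array([14. , 47.8], dtype=float32), 107.0)
yel [394. 352.] 1652 (array([611.2, -67.3]), array([ 11.4, 249.8], dtype=float32), 5.0)
(array([ 0.04, -0.02, -0.05]), array([0. , 0.1, 0.1]))
```

Call:
drive_tool:
  deltas:
    - [[-0.1,0.05,0.8],[0,0,0]]
    - [[-0.1,0.05,1.6],[0,0,0]]
    - [[-0.1,0.05,2.3],[0,0,0]]
    - [[-0.1,0.05,2.7],[0,0,0]]
    - [[-0.1,0.05,2.7],[0,0,0]]

```text
time_s: 19.95
ee_pos: [555.1, 24.8, -17.3]
tool_rot: [3.141, 0.001, 1.659]
force: [0.4, -0.2, 0.2]
opening: 52.0
```

Call:
drive_tool:
  deltas:
    - [[0,0,0.1],[0,0,0]]
    - [[0,0,0.1],[0,0,0]]
    - [[0,0,0.1],[0,0,0]]

```text
time_s: 20.32
ee_pos: [555.3, 24.8, -17.9]
tool_rot: [3.14, 0.001, 1.659]
force: [-0.5, 0.6, 5.3]
opening: 52.2
```

Call:
drive_tool:
  deltas:
    - [[0,0,0],[0,0,0]]
    - [[0,0,0],[0,0,0]]
    - [[0,0,0],[0,0,0]]
    - [[0,0,0],[0,0,0]]
  hand: 0.6

```text
time_s: 20.82
ee_pos: [555.2, 24.8, -18.0]
tool_rot: [3.14, 0.001, 1.659]
force: [0.5, 0.7, -0.1]
opening: 70.3
```

Call:
drive_tool:
  deltas:
    - [[0,0,-1],[0,0,0]]
    - [[0,0,-3],[0,0,0]]
    - [[0,0,-8],[0,0,0]]
    - [[0,0,-14],[0,0,0]]
    - [[0,0,-20],[0,0,0]]

```text
time_s: 21.45
ee_pos: [554.7, 24.9, 185.4]
tool_rot: [3.139, 0.001, 1.659]
force: [0.9, 0.6, 0.1]
opening: 71.0
```

Call:
drive_tool:
  deltas:
    - [[0,0,0],[0,0,0]]
    - [[0,0,0],[0,0,0]]

```text
time_s: 21.7
ee_pos: [554.3, 24.8, 186.1]
tool_rot: [3.138, 0.001, 1.659]
force: [0.3, 1.0, -0.7]
opening: 70.8
```

Run:
```python
from bench import *
from h import *
o=get_obs(); print(st(o)); f=grab_frame('wrist'); r=o['tool_rot'];p=o['ee_pos']; cv2.imwrite('pics/w7.png',f['color'][:,:,::-1])
for c,a,q in blobs(f['color'],(108,100,40),(128,255,255),(200,90,440,260),300): print('blue',c.round(),a,castw(f,c,19,p,r).round(1))
for c,a,q in blobs(f['color'],(18,120,70),(32,255,255),None,100):
    P=castw(f,q,16,p,r)
    if abs(P[:,:2].mean(0)-[554,26]).max()<100: print('yel',c.round(),a,axis(P))
for c,a,q in blobs(f['color'],(0,90,60),(9,255,255),None,200,(170,90,60),(180,255,255)):
    P=castw(f,q,139,p,r)
    if abs(P[:,:2].mean(0)-[517,-109]).max()<50: print('handle',c.round(),a,axis(P))
print(goto(o,[513,-109.3,200],185))
```

```text
(array([554.3,  24.8, 186.1]), array([179.8,   0. ,  95.1]), array([ 0.3,  1. , -0.7]), 70.8, 21.7)
blue [320. 150.] 1180 [[552.3  54.5  19. ]]
blue [320. 202.] 1046 [[557.7  -5.1  19. ]]
yel [321. 125.] 497 (array([550.8,  74.4]), array([33.7, 75.6], dtype=float32), 5.1)
yel [320. 224.] 622 (array([559.8, -25.3]), array([37.9, 75.8], dtype=float32), 5.0)
handle [270. 341.] 720 (array([ 518.2, -111.5]), array([23.7, 40.2], dtype=float32), 94.7)
(array([-13.  ,  -5.3 ,  -1.39]), array([  0.1,   0.2, -89.9]))
```

View pics/w7.png

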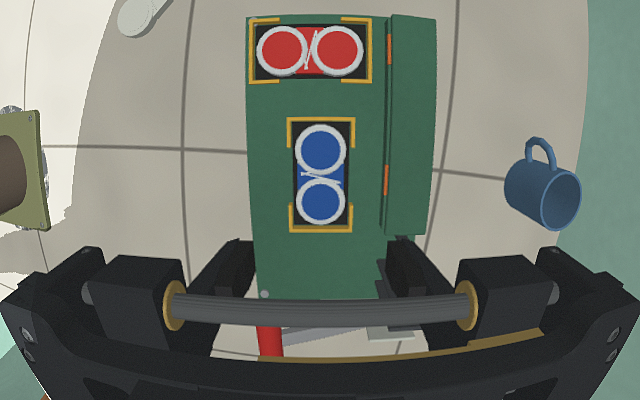

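Both cans lie flat in their bays. In this view red is at (310,50), with blue dots at (320,150) and (320,202); the blue centre (555,25) matches its bay. Now I'll shut the fingers and move above the handle, with the jaws along the bar.

Call:
drive_tool:
  deltas:
    - [[-2.6,-1,-1],[0,0,-10]]
    - [[-5.2,-2,-1.4],[0,0,-20]]
    - [[-7.8,-3,-1.4],[0,0,-30]]
    - [[-10.5,-4.2,-1.4],[0,0,-40]]
    - [[-13,-5.3,-1.4],[0,0,-50]]
  hand: -1

```text
time_s: 22.38
ee_pos: [510.5, -110.2, 197.2]
tool_rot: [-3.14, -0.003, 2.537]
force: [-0.0, -0.1, -0.3]
opening: 22.5
```

Call:
drive_tool:
  deltas:
    - [[0,0,0],[0,0,-10]]
    - [[0,0,0],[0,0,-20]]
    - [[0,0,0],[0,0,-30]]
    - [[0,0,0],[0,0,-40]]
    - [[0,0,0],[0,0,-40]]

```text
time_s: 23.0
ee_pos: [509.3, -110.1, 195.6]
tool_rot: [3.139, -0.006, -3.049]
force: [-0.7, 0.7, -0.8]
opening: 0.5
```

```bash
cat > ha.py <<'E'
from bench import *
from h import *
o=get_obs(); print(st(o)); f=grab_frame('wrist'); r=o['tool_rot'];p=o['ee_pos']; cv2.imwrite('pics/w8.png',f['color'][:,:,::-1])
for n in('wrist','top','scene'):
    g=f if n=='wrist' else grab_frame(n)
    for c,a,q in blobs(g['color'],(0,90,60),(9,255,255),None,80,(170,90,60),(180,255,255)):
        P=castw(g,q,139,p,r) if n=='wrist' else cast(g,q,139)
        if abs(P[:,:2].mean(0)-[517,-109]).max()<60: print(n,c.round(),a,axis(P))
print(goto(o,[513,-109.3,120],185))
E
python3 ha.py
```

```text
(array([ 509.3, -110.1,  195.6]), array([ 179.9,   -0.4, -174.7]), array([-0.7,  0.7, -0.8]), 0.5, 23.0)
wrist [319. 217.] 2612 (array([ 517.8, -110.3]), array([24.6, 71.7], dtype=float32), 95.2)
scene [285. 210.] 271 (array([ 516.9, -109.4]), array([28.6, 73.2], dtype=float32), 94.4)
(array([-0.43,  0.03,  7.55]), array([ 0.1, -0.4,  0.3]))
```

View pics/w8.png

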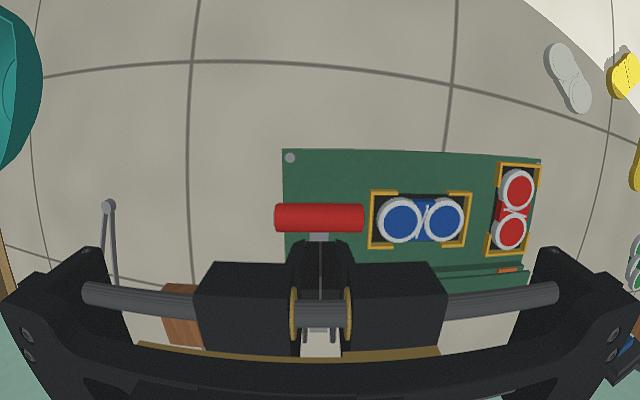

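The handle at (319,217) is straight below the shut fingers and centred, at (517.5,-110). I'll descend to contact, then push in small steps while watching the force.

Call:
drive_tool:
  deltas:
    - [[-0.4,0,2],[0,-0.4,0.3]]
    - [[-0.4,0,4],[0,-0.4,0.3]]
    - [[-0.4,0,5.5],[0,-0.4,0.3]]
    - [[-0.4,0,6.3],[0,-0.4,0.3]]
    - [[-0.4,0,6.3],[0,-0.4,0.3]]

```text
time_s: 23.78
ee_pos: [513.5, -109.6, 133.1]
tool_rot: [3.141, 0.001, -3.055]
force: [-0.5, 0.2, 0.2]
opening: 0.3
```

Call:
drive_tool:
  deltas:
    - [[0,0,0.4],[0,0,0]]
    - [[0,0,0.8],[0,0,0]]
    - [[0,0,0.8],[0,0,0]]

```text
time_s: 24.15
ee_pos: [513.4, -109.6, 125.0]
tool_rot: [3.141, 0.001, -3.055]
force: [0.5, -0.1, 0.2]
opening: 0.7
```

Call:
drive_tool:
  deltas:
    - [[0,0,0.4],[0,0,0]]
    - [[0,0,0.8],[0,0,0]]
    - [[0,0,0.8],[0,0,0]]

```text
time_s: 24.52
ee_pos: [511.6, -109.9, 117.0]
tool_rot: [3.141, -0.002, -3.056]
force: [-4.0, 0.1, 7.1]
opening: 0.6
```

```bash
python3 ha.py
```

```text
(array([ 511.6, -109.9,  117. ]), array([ 1.800e+02, -1.000e-01, -1.751e+02]), array([-4. ,  0.1,  7.1]), 0.6, 24.52)
wrist [317. 246.] 2355 (array([ 509.8, -111.3]), array([18.2, 70.6], dtype=float32), 95.6)
scene [285. 211.] 239 (array([ 517.8, -109.9]), array([29.2, 72. ], dtype=float32), 94.4)
(array([-0.14,  0.05, -0.31]), array([ 0. , -0.1, -0.1]))
```

Contact came at about z=122, consistent with the 27–28 mm tip offset. The third click should then come near TCP z≈34. I'll continue pushing.

Call:
drive_tool:
  deltas:
    - [[0.1,0,0.6],[0,0,0]]
    - [[0.1,0,1.2],[0,0,0]]
    - [[0.2,0,1.8],[0,0,0]]
    - [[0.2,0,2.4],[0,0,0]]
    - [[0.2,0,3],[0,0,0]]

```text
time_s: 25.3
ee_pos: [507.4, -110.4, 86.7]
tool_rot: [-3.141, -0.006, -3.056]
force: [-6.8, -0.1, 8.8]
opening: 0.4
```

Call:
drive_tool:
  deltas:
    - [[0,0,0.6],[0,0,0]]
    - [[0,0,1.2],[0,0,0]]
    - [[0,0,1.8],[0,0,0]]
    - [[0,0,2.4],[0,0,0]]
    - [[0,0,3],[0,0,0]]

```text
time_s: 25.92
ee_pos: [507.1, -110.5, 56.5]
tool_rot: [-3.141, -0.006, -3.056]
force: [-3.8, -1.1, 8.8]
opening: 0.1
```

```bash
cat > hz.py <<'E'
from bench import *
from h import *
o=get_obs(); print(st(o))
# height of the bar centre from the scene view, sliding along the lever's arc (axis 141.8 mm on tray +x of rest)
ux=np.array([np.cos(np.radians(5)),np.sin(np.radians(5))]); ax=np.array([517.5,-109.5])+141.8*ux
for n in('scene','top'):
    g=grab_frame(n)
    for c,a,q in blobs(g['color'],(0,90,60),(9,255,255),None,40,(170,90,60),(180,255,255)):
        if np.hypot(*(cast(g,c,90)[0][:2]-[512,-109]))>80: continue
        th=np.arange(-.05,.7,.005); ang=np.arcsin(49/150)-th
        X=np.c_[ax-150*np.cos(ang)[:,None]*ux,90+150*np.sin(ang)]
        e=np.linalg.norm(proj(g,X)-c,axis=1); i=e.argmin(); print(n,c.round(1),a,'lever',th[i].round(3),'z',X[i,2].round(),'err px',e[i].round(2))
    cv2.imwrite(f'pics/{n}_h.png',g['color'][:,:,::-1])
E
python3 hz.py
```

```text
(array([ 507.1, -110.5,   56.5]), array([-180. ,   -0.4, -175.1]), array([-3.8, -1.1,  8.8]), 0.1, 25.93)
scene [286.4 220.5] 208 lever 0.445 z 73.0 err px 0.34
```

Call:
drive_tool:
  deltas:
    - [[0,0,0.5],[0,0,0]]
    - [[0,0,1],[0,0,0]]
    - [[0,0,1.5],[0,0,0]]
    - [[0,0,2],[0,0,0]]
    - [[0,0,2.3],[0,0,0]]

```text
time_s: 26.65
ee_pos: [509.7, -110.3, 33.5]
tool_rot: [-3.141, -0.002, -3.056]
force: [1.4, 0.1, 7.2]
opening: 0.6
```

Call:
drive_tool:
  deltas:
    - [[0,0,0.15],[0,0,0]]
    - [[0,0,0.3],[0,0,0]]
    - [[0,0,0.3],[0,0,0]]

```text
time_s: 27.02
ee_pos: [510.3, -110.3, 30.7]
tool_rot: [-3.141, -0.0, -3.056]
force: [-2.3, 0.2, 8.1]
opening: 0.6
```

```bash
python3 hz.py
python3 - <<'E'
import cv2,numpy as np
a=cv2.imread('pics/scene_h.png')[150:300,230:450]
cv2.imwrite('pics/c9.png',cv2.resize(a,None,fx=3.5,fy=3.5,interpolation=2))
E
```

```text
(array([ 510.3, -110.3,   30.7]), array([-180. ,   -0. , -175.1]), array([-2.3,  0.2,  8.1]), 0.6, 27.02)
scene [288.2 226.4] 207 lever 0.615 z 48.0 err px 0.11
```

View pics/c9.png

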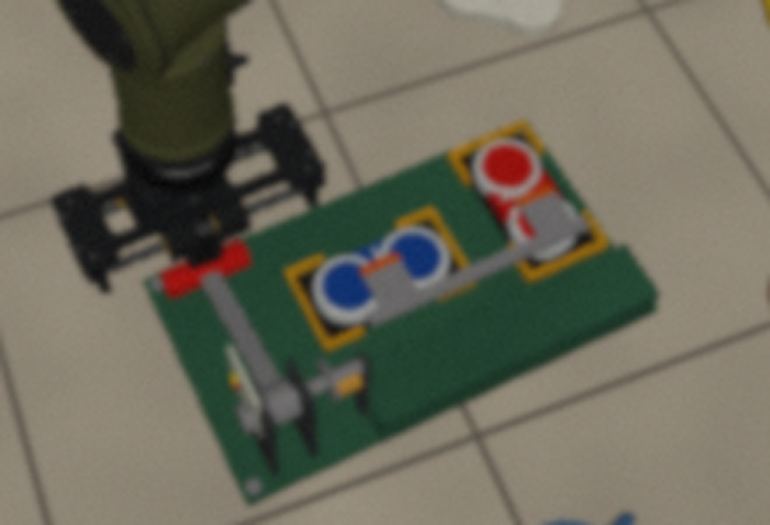

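The scene crop shows both hold-down blades over the cans, with lever ≈0.615. I'll push a couple of mm more for margin.

Call:
drive_tool:
  deltas:
    - [[0,0,0.1],[0,0,0]]
    - [[0,0,0.25],[0,0,0]]
    - [[0,0,0.25],[0,0,0]]
    - [[0,0,0.25],[0,0,0]]
    - [[0,0,0.25],[0,0,0]]

```text
time_s: 27.75
ee_pos: [510.8, -110.3, 28.6]
tool_rot: [-3.141, 0.001, -3.056]
force: [-3.0, -0.3, 8.6]
opening: 0.5
```

```bash
python3 hz.py
```

```text
(array([ 510.8, -110.3,   28.6]), array([-179.9,    0. , -175.1]), array([-3. , -0.3,  8.6]), 0.5, 27.75)
scene [288.3 227. ] 206 lever 0.635 z 45.0 err px 0.16
```

```bash
python3 -c "
from bench import *
print(finish_job()); o=get_obs(); print(o['time_s'],o['ee_pos'],o['force'])"
```

```text
the job is handed in; nothing more can be done
None
the job is handed in; nothing more can be done
```

The job is done and handed in at 27.8 s, with the arm still holding the lever down. The red can lies flat in bay_long and the blue can in bay_cross, both let go.

**Final checks**
- **Cans:** the wrist camera put both can centres within about 2 mm of their bay centres.
- **Lever:** the scene view reads about 0.635 rad (third click 0.60, hard stop 0.66), with the handle centre at about 45 mm. The fingertip height agrees. The vertical push was about 8.6 N, with no jump that would mean the hard stop.
- **Hold-downs:** both blades were over the cans in the last picture, taken at lever about 0.615.
- **Not checked:** the top camera could not see the handle during the push, so the lever reading comes from one view. I planned nothing near the block, tongs or jar, but did not re-measure them.

**What went wrong on the way**
- The first grasp closed on air. The real fingertips sit about 27–28 mm short of the nominal tool point, which the wrist view and the later contact with the handle confirmed. I corrected for it from then on.
- The first lowering of the red can was 8 mm off because the arm was still moving when I measured. It rested on a bay wall at about 10 N, so I lifted it, corrected the position and placed it properly.

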